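Measure an offcut in the bench caliper

TASK

Measure the width of the pine block in the bench caliper: lay it flat on the caliper's board between the jaws, its long side along the jaws and its end close to the beam, then close the moving jaw on it with a light, steady push until it sits flush and bears on the wood with the usual measuring force of about 4 N, and leave it there so that I can read the scale. Never force the jaw (6.5 N on the wood is too much) or let it cock on the beam, and leave the spray can and the jar where they stand.

Things in the scene. Friction and masses are not known exactly. Their poses are not given: they have to be found in the camera images.
- caliper: Bench caliper on a plywood board 170 (x) x 270 (y) mm, fixed to the worktop. Origin: centre of the board's underside; y runs along the steel beam from moving to fixed jaw, x from the jaw tips to the beam, z up. Board top, where the block lies: z 12 mm. Beam: front edge x 45, axis x 55, top z 30 mm. Both jaws stick out 50 mm before the beam (tips x -5 mm), z 14 to 36 mm.
- fixed_jaw: Steel jaw fixed to the beam's +y end. Origin: on the beam's axis, at worktop height, in the plane of its flat measuring face (a thin white plastic facing at caliper y = 75 mm), which looks along caliper -y; axes as the caliper's. 14 mm thick at the tip, 24 mm at the root.
- sliding_jaw: Moving steel jaw, white facing. Origin: mid-carriage (52 mm long) on the beam's axis, at worktop height; its measuring face lies 26 mm from it along its +y and looks along +y. About 2 N of friction keeps it where it is left. It has springy play: pushed off the beam's line, or hard on a part, it cocks about the vertical, 1 degree per 0.14 N m; square when its x is parallel to the caliper's.
- slide (a joint): Opening of the caliper: clear gap between the two measuring faces, in m; 0 with the jaws shut, 0.122 fully open, grows as the moving jaw goes along caliper -y.
- block_center (a point): Centre of the loose pine block lying on the worktop: a sawn offcut 120 mm long (its y), 45 mm high, about 0.12 kg. Its width (its x) is what is to be measured, somewhere between 40 and 60 mm; the exact figure is not known beforehand.
- aerosol_1: Spray can standing at the left, 67 mm across, 189 mm tall; origin at the centre of its underside. A bystander.
- jar_1: Clear jar with a grey lid standing behind the block, 56 mm across, 90 mm tall; origin at the centre of its underside. A bystander.
- thumb_post (a point): Middle of the black ribbed round thumb post that stands on the moving jaw's carriage, on the beam's axis: 15 mm across, from 39 to 68 mm above the worktop, on a round foot 20 mm across and 3 mm high; the carriage's top is at 36 mm. For pushing the jaw along the beam; a push here does not cock it.
Things that resemble listed ones, but are neither listed nor needed, are in the scene too. What is shaped like the part that bears block_center but orange is not meant.

How it is judged:
On the way, in this order (a step that is already met when the one before it is completed fails the run):
1. the block has been let go flat on the board between the jaws, its long side within 15 degrees of the jaws and its end within 20 mm of the beam, with the jaw still open (x of block_center in the frame of caliper between -0.036 and 0 m and z of block_center in the frame of caliper below 0.0365 m and y of block_center in the frame of fixed_jaw below -0.018 m and y of block_center in the frame of sliding_jaw above 0.044 m and angle between the y axis of block_center and the x axis of caliper, either way round below 0.26 rad and value of joint slide above 0.05 m and contact force between the fingers and block below 0.2 N), for 0.2 s.
2. the moving jaw is pushed up until it bears steadily on the block, and the block on the fixed jaw, with over 3 N (contact force between each of sliding_jaw, fixed_jaw and block above 3 N), for 0.2 s.
At the end, for the whole second after the job is handed in: The block lies still and flat on the board, within 2 degrees of the jaws, its end within 20 mm of the beam; the opening equals its width to 1.5 mm, with no more gap than that at either jaw; the moving jaw is square within 1.1 degrees; spray can and jar are within 30 mm of where they stood (value of joint slide below 0.0468 m and y of block_center in the frame of fixed_jaw above -0.0245 m and y of block_center in the frame of sliding_jaw below 0.0505 m and angle between the y axis of block_center and the x axis of caliper, either way round below 0.035 rad and angle between the x axis of sliding_jaw and the x axis of caliper, either way round below 0.02 rad and x of block_center in the frame of caliper above -0.036 m and z of block_center in the frame of caliper below 0.037 m and angle between block_center's own z axis and vertical below 0.05 rad and linear speed of block below 0.01 m/s and distance of each of aerosol_1, jar_1 from where it was at the start of the episode below 0.03 m and velocity of joint slide below 0.005 m/s); the robot touches nothing.
It fails at once if the moving jaw is cocked on the beam by more than 1.7 degrees (angle between the x axis of sliding_jaw and the x axis of caliper, either way round above 0.03 rad).
It fails at once if the moving jaw presses on the block with more than 6.5 N (contact force between sliding_jaw and block above 6.5 N).
It fails at once if the spray can or the jar is knocked over (angle between any of aerosol_1, jar_1's own z axis and vertical above 0.5 rad).
It also fails if it takes over 64 s, if anything falls off the work surface, if the arm or the gripper's body presses on something with over 40 N, if the wrist force passes 120 N, or if a joint passes its speed limit or range.

ROBOT

A 6-joint arm with a two-finger parallel gripper is mounted at the origin on a cart in front of the work surface, level with it; the furniture and walls round the work are solid. World frame = base frame: x ahead of the robot, y to its left, z up, the work surface at z = 0. Lengths are in m, angles in rad, forces in N, time in s.
With the tool pointing down it reaches from about 0.3 to 0.775 m from the base axis. Payload 14.6 kg.
Tool frame: the origin (TCP) lies midway between the tips of the shut fingers; the grasp point (between the pads) lies 19 mm behind it (ctrl.tcp_to_grasp is the distance from the TCP to the grasp point, in m); x points along the fingers, y is the direction in which the jaws open and shut, and the axes are right-handed (so a half turn about x gives the same grasp; the last joint's range is limited). The gripper opens to 94 mm and grips with 3 to 60 N. Pads are 16 mm wide; open, the fingers measure 119 mm over their backs; the gripper's body (75 mm by 177 mm) begins 78 mm behind the grasp point.
Start: joints at [1.164, 0.3, 1.521, -0, 1.321, -0.067], TCP at [0.183, 0.519, 0.205] pointing down, gripper open.
Joint ranges: [-3.03, 3.03], [-0.79, 2.21], [0.23, 2.52], [-1.04, 4.18], [0, 3.07], [-2.55, 2.55]. Speed limits (rad/s): [2.22, 2.22, 2.57, 3.14, 3.14, 3.14].

INTERFACE

Orientations are given as [roll, pitch, yaw] about the fixed x, y, z axes, in that order (R = Rz(yaw) Ry(pitch) Rx(roll)).
In Python, from station import ctrl gives the robot as it stands.
- The arm moves only by the tool jog_arm, never from a script. Its argument "rows" is one flat list of numbers, 7 for each row, row after row: the shift along the world's x, y, z in m, then the turn, a rotation vector about the world's x, y, z in degrees, then the closure, from 0 (fully open) to 1 (shut). A call has 1 to 8 rows; each row shifts and turns the commanded pose from where the row before left it; what a row does not reach is not made up. A row lasts 1/12 s, in which the tool goes at most 41.7 mm and 7.16 degrees, less where a joint would pass 70% of its speed; a pose out of reach is approached as far as the arm can. A call with a gripper value outside its range is refused whole. The fingers move at their own pace and stop on an object; "squeeze" is the grip in N (left out, the last holds). Time passes only in rows, so rows that do not move let the fingers close. It gives the time, the measured TCP pose, the force and the opening at its end, in the units of the state.
- ctrl.get_obs(): the state, without advancing time (a new reading comes with each control period).
- ctrl.camera(name): name is "side" or "top"; returns (picture, depth): 400x640x3 uint8, red, green, blue; 400x640 float32, m along the optical axis (not along the pixel's ray), 0 where there is no reading.
- ctrl.camera_model(name): a dict with "K" (3x3 intrinsics, pixels), "extrinsics" (4x4, takes a point from camera to world coordinates). Camera axes: x right, y down, z forward; pixel columns grow to the right and rows downward; lengths in m; the calibration is good to about 2 mm. A picture is of the moment at which its call begins. camera_model takes no time and is no camera call.
- ctrl.hand_in(): hands the job in, once; it reports no verdict.
The state is a dict: "time_s": time; "qpos": joint angles; "joint_vel": joint speeds; "tau": joint torques, N m; "ee_pos": TCP position; "eef_rot": TCP orientation; "force": force on the tool from outside, world axes, zero at the start; "moment": the same for the moment, N m; "grip_width": finger opening in m.
Only numpy, scipy, OpenCV 4.12 (cv2) and the standard library are available. Lean on these libraries where they do the work, as an engineer would, in place of code of your own. Each camera call takes 0.05 s, during which the arm holds its last target.

## Working session

There is one attempt and no reset: what is moved stays moved. The work goes in short steps, Python scripts to look and compute and a tool call to move; the robot and the scene stay as the last step left them, time stands still between calls to the robot, and variables do not carry over. Pictures are saved under pics/ and viewed, and the job is handed in when it is done.

Besides the shell and the picture viewer there is one more tool, called by a JSON object that holds its "api" and its "payload". jog_arm: Moves the arm, as the interface text tells. Its arguments: {"type":"object","properties":{"rows":{"type":"array"},"squeeze":{"type":"number"}},"required":["rows"]}

```bash
ls; mkdir -p pics; python3 - <<'E'
from station import ctrl
import cv2,numpy as np
for n in ("top","side"):
    p,d=ctrl.camera(n); cv2.imwrite(f"pics/{n}0.png",p[:,:,::-1]); np.savez(f"pics/{n}0.npz",p=p,d=d)
    m=ctrl.camera_model(n); print(n,np.round(m["K"],1).tolist(),np.round(m["extrinsics"],3).tolist())
print(ctrl.get_obs(), ctrl.tcp_to_grasp)
E
```

```text
pics
top [[443.4, 0.0, 322.7], [0.0, 443.4, 195.8], [0.0, 0.0, 1.0]] [[-0.01, -0.992, 0.122, 0.466], [-1.0, 0.011, 0.007, 0.13], [-0.009, -0.122, -0.992, 0.944], [0.0, 0.0, 0.0, 1.0]]
side [[434.1, 0.0, 316.5], [0.0, 434.1, 199.4], [0.0, 0.0, 1.0]] [[0.836, -0.195, 0.513, 0.104], [-0.549, -0.317, 0.774, -0.523], [0.012, -0.928, -0.372, 0.407], [0.0, 0.0, 0.0, 1.0]]
{'time_s': 0.1, 'qpos': array([ 1.16441028e+00,  3.00392656e-01,  1.52151560e+00, -1.85511566e-05,
        1.32069503e+00, -6.65667582e-02]), 'joint_vel': array([ 0.00113512, -0.00286841, -0.0029907 ,  0.0003253 , -0.0008996 ,
        0.00034818]), 'tau': array([ 2.34661071e-03, -5.32648587e+01, -3.53280401e+01,  7.09605287e-02,
        2.34717719e-02, -1.12804632e-04]), 'ee_pos': array([0.18322188, 0.51833688, 0.20495706]), 'eef_rot': array([-1.61958456,  1.56978554, -1.95939924]), 'force': array([-0.50278505, -0.25363915, -0.04690605]), 'moment': array([ 0.03013022, -0.03469211,  0.01758137]), 'grip_width': 0.09376938233094516} 0.0188
```

View pics/top0.png

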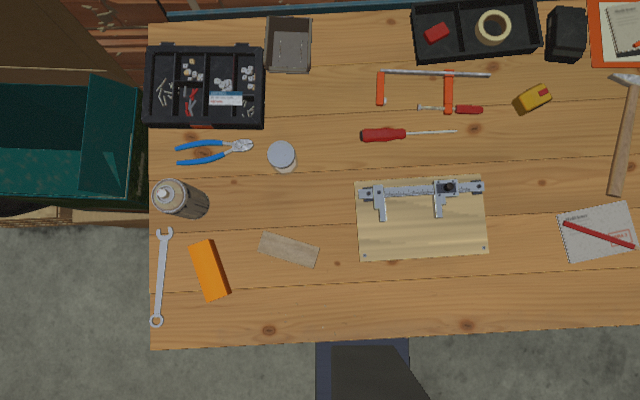

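View pics/side0.png

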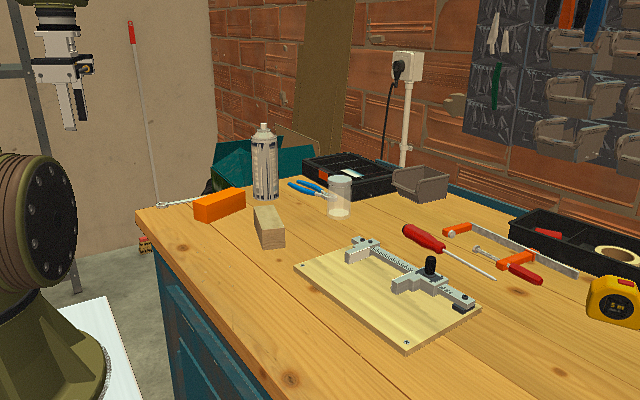

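The top view shows the pine block at about (288,250), the jar at (282,156), the spray can at (180,198) and the caliper board at (422,220). The fixed jaw is at left (380,205), and the moving jaw with its post is at (448,188). I'll take positions from the depth cloud.

```bash
cat > h.py <<'E'
import numpy as np,cv2
from station import ctrl
def cloud(n,d):
    m=ctrl.camera_model(n);K=np.array(m["K"]);E=np.array(m["extrinsics"])
    v,u=np.mgrid[0:400,0:640]
    P=np.stack([(u-K[0,2])/K[0,0]*d,(v-K[1,2])/K[1,1]*d,d,np.ones_like(d)],-1)@E.T
    P=P[...,:3]; P[d==0]=np.nan; return P
def proj(n,p):
    m=ctrl.camera_model(n);E=np.linalg.inv(np.array(m["extrinsics"]));q=(np.append(p,1)@E.T)[:3];q=np.array(m["K"])@q;return q[:2]/q[2]
def pix(n,u,v,z):
    m=ctrl.camera_model(n);K=np.array(m["K"]);E=np.array(m["extrinsics"])
    r=E[:3,:3]@np.linalg.solve(K,[u,v,1.]);o=E[:3,3];return o+r*(z-o[2])/r[2]
E
python3 - <<'E'
from h import *
D={n:np.load(f"pics/{n}0.npz") for n in("top","side")}
C={n:cloud(n,D[n]['d']) for n in D}
t=C["top"]
print("table z",np.nanmedian(t[280:310,300:400,2]))
def rect(mask,name):
    P=t[mask]; r=cv2.minAreaRect(P[:,:2].astype(np.float32)*1000); print(name,len(P),r,np.median(P[:,2]))
v,u=np.mgrid[0:400,0:640]
z=t[...,2]
rect((abs(u-288)<45)&(abs(v-250)<30)&(z>.035),"block")
rect((abs(u-422)<90)&(abs(v-215)<60)&(z>.007)&(z<.017),"board")
for nm,c in(("jar",(282,156)),("can",(180,198))):
    m=(abs(u-c[0])<35)&(abs(v-c[1])<30)&(z>.03); P=t[m]; print(nm,np.nanmin(P,0),np.nanmax(P,0))
m=(abs(u-448)<14)&(abs(v-186)<14)&(z>.055);print("post",len(t[m]),t[m].mean(0),t[m].max(0))
p=D["top"]['p']
a=cv2.resize(p[165:275,340:500],None,fx=5,fy=5,interpolation=cv2.INTER_CUBIC);cv2.imwrite("pics/c1.png",a[:,:,::-1])
a=cv2.resize(p[220:280,245:335],None,fx=8,fy=8,interpolation=cv2.INTER_CUBIC);cv2.imwrite("pics/c2.png",a[:,:,::-1])
E
```

```text
table z -0.0005894501888649706
block 1328 ((470.5923767089844, 207.64984130859375), (119.55915832519531, 44.72850036621094), 72.42589569091797) 0.04482853644074131
board 8319 ((535.6651000976562, -68.57937622070312), (170.29795837402344, 270.3816223144531), 3.078655481338501) 0.012055835969400519
jar [0.62828954 0.18995706 0.03063489] [0.68436684 0.24561118 0.0939442 ]
can [0.53606399 0.37984635 0.03049657] [0.60006956 0.44411301 0.19161297]
post 59 [ 0.59237359 -0.11591937  0.06665269] [ 0.59995451 -0.10909962  0.07190738]
```

View pics/c1.png

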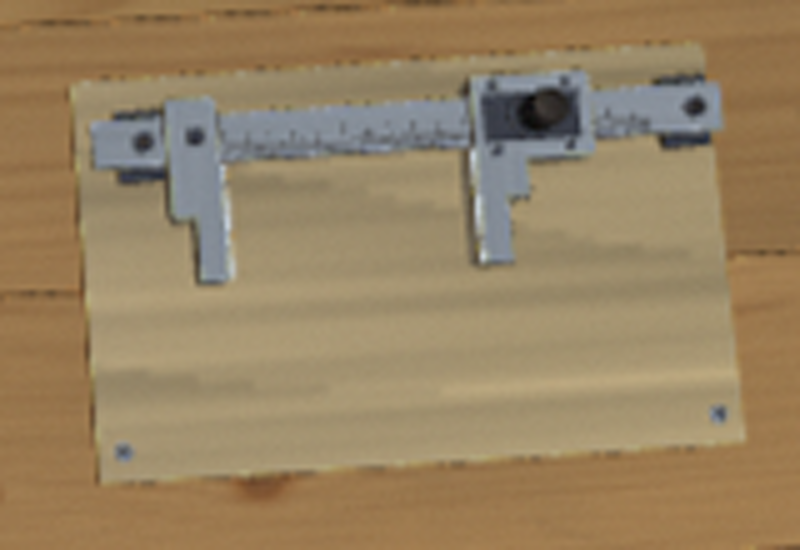

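View pics/c2.png

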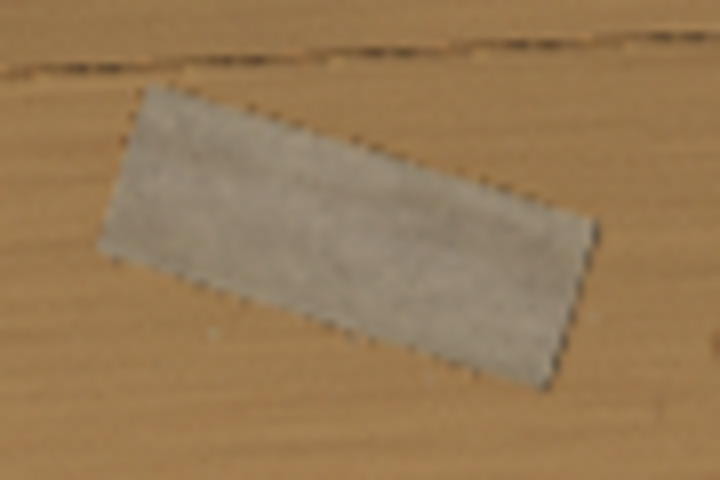

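```bash
python3 - <<'E'
from h import *
from scipy.spatial.transform import Rotation as R
o=ctrl.get_obs(); r=R.from_euler('xyz',o['eef_rot']).as_matrix();print(r.round(4)); print("tooly deg",np.degrees(np.arctan2(r[1,1],r[0,1])))
a=np.radians(3.08);c=np.array([.5357,-.0686]);A=np.array([[np.cos(a),np.sin(a)],[-np.sin(a),np.cos(a)]])
cal=lambda p:(A@(np.asarray(p)[:2]-c)*1000).round(1)
wor=lambda x,y:(c+A.T@np.array([x,y])/1000).round(4)
f=lambda u,v,z:cal(pix("top",340+(u+.5)/5-.5,165+(v+.5)/5-.5,z))
print("fixed face tip",f(233,280,.036),"sl face tip",f(480,262,.036),"sl root",f(473,150,.036),"fx root",f(217,160,.036),"post top",f(547,104,.068),cal([.5924,-.1159]))
print("carriage", f(470,77,.036),f(588,70,.036))
print("block now wrt",cal([.4706,.2076]))
print("side check", proj("side",[.4706,.2076,.045]),proj("side",[*wor(55,-51),.068]),proj("top",[*wor(55,-51),.068]))
d=np.load("pics/side0.npz");s=cloud("side",d['d']);v,u=np.mgrid[0:400,0:640]
m=(abs(u-268)<22)&(abs(v-225)<30)&(s[...,2]>.038)&(s[...,2]<.06);P=s[m];print(len(P),cv2.minAreaRect((P[:,:2]*1000).astype(np.float32)))
# grasp & place
b=np.array([.4706,.2076]);l=np.array([np.cos(np.radians(72.4)),np.sin(np.radians(72.4))])
print("grasp + / -",b+l*.02,b-l*.02); print("place grasp pt for block (-20,48):",wor(-40,48),"block",wor(-20,48))
E
cat >> h.py <<'E'
def rep():
    from scipy.spatial.transform import Rotation as R
    o=ctrl.get_obs();r=R.from_euler('xyz',o['eef_rot']).as_matrix()
    print(round(o['time_s'],2),o['ee_pos'].round(4),"ty",np.degrees(np.arctan2(r[1,1],r[0,1])).round(2),"down",r[:,0].round(4),o['qpos'].round(2),o['force'].round(2),o['grip_width'].round(4))
E
```

```text
[[-4.000e-04  3.333e-01  9.428e-01]
 [-9.000e-04  9.428e-01 -3.333e-01]
 [-1.000e+00 -1.000e-03 -0.000e+00]]
tooly deg 70.53005426244555
fixed face tip [-5.7 75.8] sl face tip [ -4.9 -25.5] sl root [ 41.4 -27. ] fx root [44.  78.4] post top [ 54.3 -50.1] [ 54.1 -50.3]
carriage [ 71.7 -28.7] [ 71.5 -77.5]
block now wrt [-50.2 279.3]
side check [268.21810758 215.56952722] [430.92719499 256.22399024] [449.45012936 185.01571862]
618 ((469.14825439453125, 206.4865264892578), (123.97137451171875, 45.53887176513672), 72.37616729736328)
grasp + / - [0.4766474  0.22666381] [0.4645526  0.18853619]
place grasp pt for block (-20,48): [ 0.4932 -0.0228] block [ 0.5131 -0.0217]
```

{"api": "jog_arm", "payload": {"rows": [0.0176,-0.0206,-0.004,0,0,-5.5,0,0.0176,-0.0206,-0.004,0,0,-5.5,0,0.0176,-0.0206,-0.004,0,0,-5.5,0,0.0176,-0.0206,-0.004,0,0,-5.5,0,0.0176,-0.0206,-0.004,0,0,-5.5,0,0.0176,-0.0206,-0.004,0,0,-5.5,0,0.0176,-0.0206,-0.004,0,0,-5.5,0,0.0176,-0.0206,-0.004,0,0,-5.5,0]}}

```text
time_s: 0.77
ee_pos: [0.3247, 0.3526, 0.1731]
eef_rot: [-1.305, 1.57, -2.417]
force: [0.4, 0.4, 0.6]
grip_width: 0.0944
```

{"api": "jog_arm", "payload": {"rows": [0.0176,-0.0206,-0.004,0,0,-5.5,0,0.0176,-0.0206,-0.004,0,0,-5.5,0,0.0176,-0.0206,-0.004,0,0,-5.5,0,0.0176,-0.0206,-0.004,0,0,-5.5,0,0.0176,-0.0206,-0.004,0,0,-5.5,0,0.0176,-0.0206,-0.004,0,0,-5.5,0,0.0176,-0.0206,-0.004,0,0,-5.5,0,0.0176,-0.0206,-0.004,0,0,-5.5,0]}}

```text
time_s: 1.43
ee_pos: [0.4655, 0.1877, 0.1411]
eef_rot: [-1.01, 1.57, -2.89]
force: [-0.2, -0.7, -0.0]
grip_width: 0.094
```

{"api": "jog_arm", "payload": {"rows": [0,0,0,0,0,0,0,0,0,0,0,0,0,0,0,0,0,0,0,0,0]}}

```text
time_s: 1.68
ee_pos: [0.4645, 0.1892, 0.1413]
eef_rot: [-1.244, 1.57, -3.118]
force: [0.1, -0.4, -0.2]
grip_width: 0.0941
```

```bash
python3 -c "
from h import *
rep()"
```

```text
Traceback (most recent call last):
  File "h.py", line 16, in rep
    print(round(o['time_s'],2),o['ee_pos'].round(4),"ty",np.degrees(np.arctan2(r[1,1],r[0,1])).round(2),"down",r[:,0].round(4),o['qpos'].round(2),o['force'].round(2),o['grip_width'].round(4))
                                                                                                                                                                      ^^^^^^^^^^^^^^^^^^^^^
AttributeError: 'float' object has no attribute 'round'
```

```bash
sed -i "s/o\['grip_width'\].round(4)/round(o['grip_width'],4)/" h.py; python3 -c "
from h import *
rep()"
```

```text
1.68 [0.4645 0.1892 0.1413] ty -17.39 down [-6.e-04 -0.e+00 -1.e+00] [0.31 0.26 1.73 0.   1.15 0.62] [ 0.13 -0.44 -0.19] 0.0941
```

{"api": "jog_arm", "payload": {"rows": [0,-0.0005,-0.025,0,0,0,0,0,0,-0.025,0,0,0,0,0,0,-0.025,0,0,0,0,0,0,-0.025,0,0,0,0,0,0,-0.018,0,0,0,0,0,0,-0.011,0,0,0,0,0,0,0,0,0,0,0,0,0,0,0,0,0,0.45], "squeeze": 12}}

```text
time_s: 2.35
ee_pos: [0.4648, 0.189, 0.0129]
eef_rot: [-2.053, 1.571, 2.356]
force: [-0.8, 0.2, 1.1]
grip_width: 0.0898
```

{"api": "jog_arm", "payload": {"rows": [0,0,0,0,0,0,1,0,0,0,0,0,0,1,0,0,0,0,0,0,1,0,0,0,0,0,0,1,0,0,0,0,0,0,1,0,0,0,0,0,0,1], "squeeze": 12}}

```text
time_s: 2.85
ee_pos: [0.465, 0.1884, 0.0127]
eef_rot: [2.246, 1.57, 0.37]
force: [0.0, -0.2, -1.0]
grip_width: 0.0509
```

```bash
python3 -c "
from h import *
rep()
p,d=ctrl.camera('top');a=cv2.resize(p[200:300,230:350],None,fx=5,fy=5);cv2.imwrite('pics/g1.png',a[:,:,::-1])"
```

```text
2.85 [0.465  0.1884 0.0127] ty -17.47 down [ 3.e-04  1.e-04 -1.e+00] [0.31 0.45 1.82 0.   0.87 0.62] [ 0.03 -0.16 -1.03] 0.0509
```

View pics/g1.png

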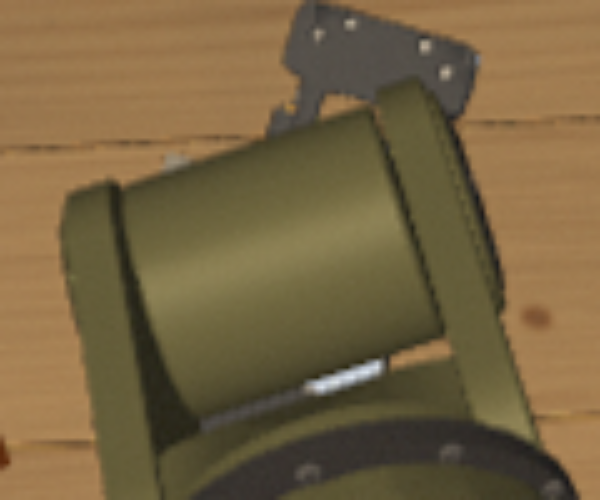

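The wrist hides the block in the top view, and the width is still changing, so I'll let the fingers finish closing.

{"api": "jog_arm", "payload": {"rows": [0,0,0,0,0,0,1,0,0,0,0,0,0,1,0,0,0,0,0,0,1,0,0,0,0,0,0,1]}}

```text
time_s: 3.23
ee_pos: [0.4649, 0.1884, 0.0125]
eef_rot: [-0.859, 1.571, -2.734]
force: [-1.6, -1.3, 4.1]
grip_width: 0.0454
```

```bash
python3 -c "
from h import *
rep()
p,d=ctrl.camera('side');a=cv2.resize(p[60:300,160:400],None,fx=2.5,fy=2.5);cv2.imwrite('pics/g2.png',a[:,:,::-1])"
```

```text
3.23 [0.4649 0.1884 0.0125] ty -17.47 down [-1.e-04 -0.e+00 -1.e+00] [ 0.31  0.45  1.82 -0.    0.87  0.62] [-1.64 -1.35  4.07] 0.0454
```

View pics/g2.png

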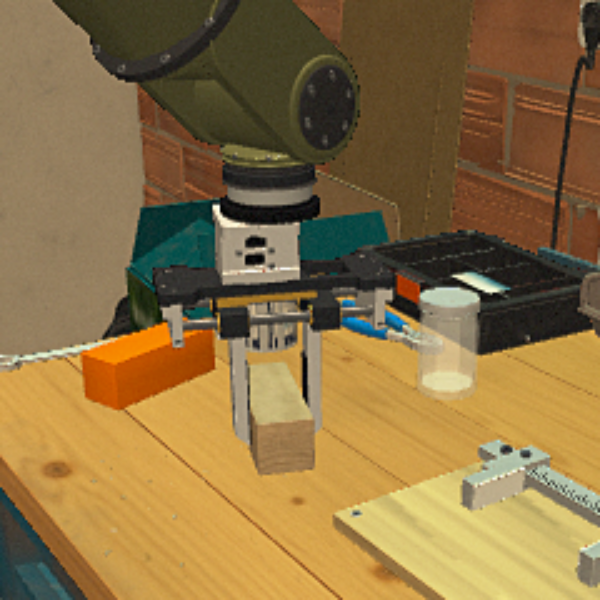

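Block gripped, opening 45.4 mm. The side view shows a finger on each side of it at about (240,400) and (315,385) in the crop. Next I lift it and carry it over.

{"api": "jog_arm", "payload": {"rows": [0,0,0.01,0,0,0,1,0,0,0.025,0,0,0,1,0,0,0.025,0,0,0,1,0,0,0.02,0,0,0,1,0.00236,-0.0176,0,0,0,-5.79,1,0.00236,-0.0176,0,0,0,-5.79,1,0.00236,-0.0176,0,0,0,-5.79,1,0.00236,-0.0176,0,0,0,-5.79,1]}}

```text
time_s: 3.95
ee_pos: [0.4744, 0.1173, 0.0931]
eef_rot: [2.382, 1.57, 0.098]
force: [0.0, -0.0, -1.4]
grip_width: 0.045
```

{"api": "jog_arm", "payload": {"rows": [0.00236,-0.0176,0,0,0,-5.79,1,0.00236,-0.0176,0,0,0,-5.79,1,0.00236,-0.0176,0,0,0,-5.79,1,0.00236,-0.0176,0,0,0,-5.79,1,0.00236,-0.0176,0,0,0,-5.79,1,0.00236,-0.0176,0,0,0,-5.79,1,0.00236,-0.0176,0,0,0,-5.79,1,0.00236,-0.0176,0,0,0,-5.79,1]}}

```text
time_s: 4.62
ee_pos: [0.4933, -0.0236, 0.093]
eef_rot: [2.975, 1.57, -0.118]
force: [0.9, 0.1, -0.3]
grip_width: 0.0454
```

{"api": "jog_arm", "payload": {"rows": [0,0,0,0,0,0,1,0,0,0,0,0,0,1,0,0,0,0,0,0,1,0,0,0,0,0,0,1]}}

```text
time_s: 4.95
ee_pos: [0.4931, -0.022, 0.0926]
eef_rot: [-1.847, 1.571, 1.35]
force: [0.0, 1.0, -0.9]
grip_width: 0.0453
```

```bash
python3 -c "
from h import *
rep()
for n in ('top','side'):
  p,d=ctrl.camera(n);np.savez(f'pics/{n}3.npz',p=p,d=d);cv2.imwrite(f'pics/{n}3.png',p[:,:,::-1])
  if n=='top': a=cv2.resize(p[140:280,330:510],None,fx=4,fy=4)
  else: a=cv2.resize(p[140:360,280:490],None,fx=2.7,fy=2.7)
  cv2.imwrite(f'pics/{n}3c.png',a[:,:,::-1])
"
```

```text
4.95 [ 0.4931 -0.022   0.0926] ty -86.81 down [ 0.e+00  1.e-04 -1.e+00] [-0.12  0.31  1.8   0.    1.04  1.4 ] [ 0.04  0.99 -0.87] 0.0453
```

View pics/top3c.png

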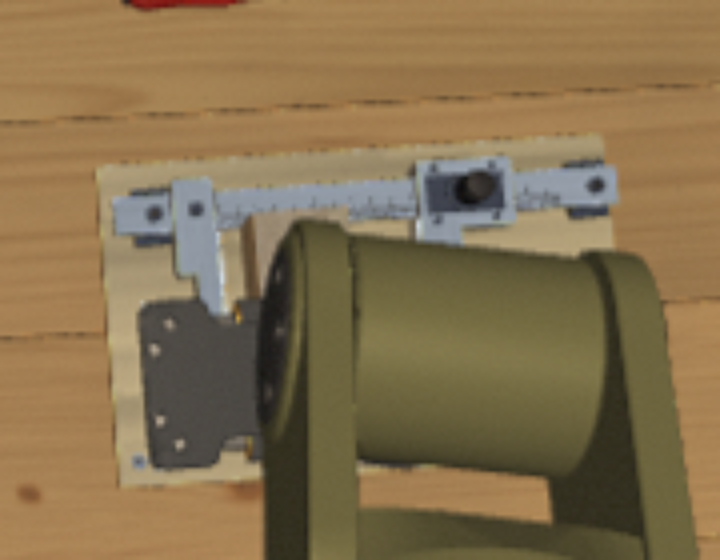

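View pics/side3c.png

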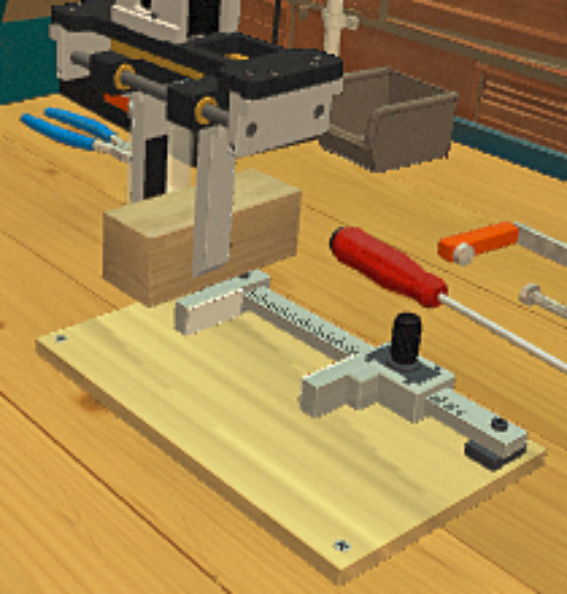

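The side view shows the block held level above the board, with its long side along the jaws. I'll measure its pose in the caliper frame before lowering.

```bash
cat >> h.py <<'E'
a_=np.radians(3.08);c_=np.array([.5357,-.0686]);A_=np.array([[np.cos(a_),np.sin(a_)],[-np.sin(a_),np.cos(a_)]])
def tocal(P): return (P[...,:2]-c_)@A_.T*1000
E
python3 - <<'E'
from h import *
d=np.load("pics/side3.npz");s=cloud("side",d['d']);q=tocal(s);z=s[...,2]
v,u=np.mgrid[0:400,0:640]
roi=(u>312)&(u<395)&(v>195)&(v<260)
# side face: wall facing -y
m=roi&(z>.085)&(z<.118)&(q[...,1]<40)&(q[...,1]>10);P=q[m]
print("face",len(P),np.percentile(P[:,0],[0,1,99,100]),np.median(P[:,1]),np.polyfit(P[:,0],P[:,1],1))
m=roi&(abs(z-.1245)<.004);P=q[m];print("top",len(P),P.min(0),P.max(0),np.median(z[m]),cv2.minAreaRect(P.astype(np.float32)))
t=np.load("pics/top3.npz");T=cloud("top",t['d']);qt=tocal(T)
m=(u>385)&(u<420)&(v>185)&(v<230)&(T[...,2]>.11)&(T[...,2]<.14);P=qt[m];print("topcam",len(P),P.min(0),P.max(0),np.median(T[...,2][m]))
E
```

```text
face 1062 [-81.69386654 -80.95107359  37.51480306  39.87343782] 26.204777708614053 [-7.97917444e-03  2.52944261e+01]
top 845 [-81.5205082   12.28452977] [39.40182091 81.62928614] 0.12465742480133613 ((-20.84809112548828, 46.518524169921875), (69.03720092773438, 121.02769470214844), 88.80655670166016)
topcam 179 [ 2.19615478 27.17430571] [41.0653     72.59743135] 0.12498181369338479
```

{"api": "jog_arm", "payload": {"rows": [0,0,-0.015,0,0,0,1,0,0,-0.02,0,0,0,1,0,0,-0.015,0,0,0,1,0,0,-0.01,0,0,0,1,0,0,-0.004,0,0,0,1,0,0,-0.0025,0,0,0,1,0,0,0,0,0,0,1,0,0,0,0,0,0,1]}}

```text
time_s: 5.72
ee_pos: [0.4937, -0.0227, 0.0266]
eef_rot: [2.983, 1.57, -0.105]
force: [0.4, -0.1, -1.4]
grip_width: 0.0451
```

```bash
python3 -c "
from h import *
rep()"
```

```text
5.72 [ 0.4937 -0.0227  0.0266] ty -86.94 down [ 1.e-03 -1.e-04 -1.e+00] [-0.12  0.41  1.84  0.    0.89  1.4 ] [ 0.37 -0.11 -1.37] 0.0451
```

{"api": "jog_arm", "payload": {"rows": [0,0,-0.001,0,0,0,1,0,0,-0.001,0,0,0,1,0,0,0,0,0,0,1,0,0,0,0,0,0,0.4,0,0,0,0,0,0,0.2,0,0,0,0,0,0,0.2,0,0,0,0,0,0,0.2,0,0,0,0,0,0,0.2]}}

```text
time_s: 6.38
ee_pos: [0.4932, -0.0228, 0.0239]
eef_rot: [-0.183, 1.571, 3.011]
force: [-0.1, 0.0, 0.3]
grip_width: 0.0738
```

{"api": "jog_arm", "payload": {"rows": [0,0,0,0,0,0,0.2,0,0,0,0,0,0,0.2,0,0,0.01,0,0,0,0.2,0,0,0.03,0,0,0,0.2,0,0,0.04,0,0,0,0.2,0,0,0.03,0,0,0,0.2,0,0,0,0,0,0,0.2]}}

```text
time_s: 6.97
ee_pos: [0.4957, -0.023, 0.1405]
eef_rot: [2.971, 1.561, -0.118]
force: [0.2, 0.9, 1.4]
grip_width: 0.0755
```

```bash
python3 -c "
from h import *
rep()
for n in ('top','side'):
  p,d=ctrl.camera(n);np.savez(f'pics/{n}4.npz',p=p,d=d)
  if n=='top': a=cv2.resize(p[140:280,330:510],None,fx=4,fy=4)
  else: a=cv2.resize(p[180:360,280:490],None,fx=3.3,fy=3.3)
  cv2.imwrite(f'pics/{n}4c.png',a[:,:,::-1])
"
```

```text
6.97 [ 0.4957 -0.023   0.1405] ty -86.94 down [ 0.0093 -0.0011 -1.    ] [-0.12  0.24  1.75  0.    1.14  1.4 ] [0.19 0.85 1.41] 0.0755
```

View pics/side4c.png

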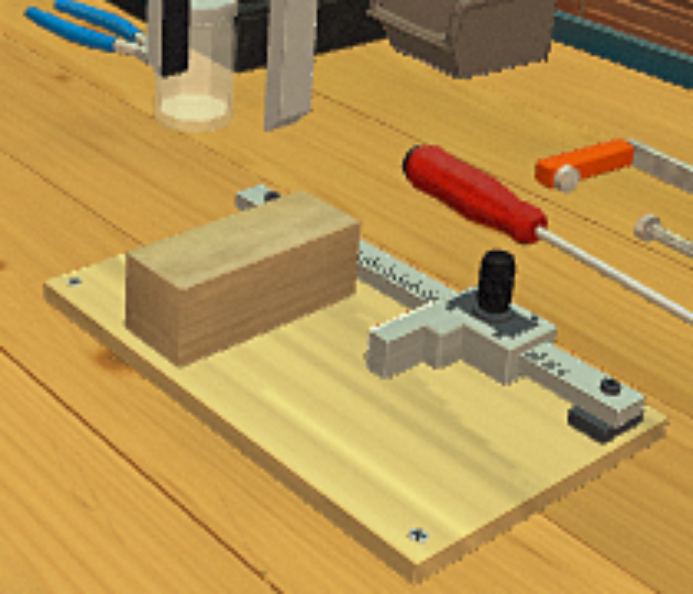

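```bash
python3 - <<'E'
from h import *
d=np.load("pics/side4.npz");s=cloud("side",d['d']);q=tocal(s);z=s[...,2]
m=(z>.02)&(z<.05)&(q[...,1]<35)&(q[...,1]>15)&(q[...,0]>-90)&(q[...,0]<35);P=q[m]
print("face",len(P),np.percentile(P[:,0],[0,1,99]),np.polyfit(P[:,0],P[:,1],1))
m=(z>.054)&(z<.06)&(abs(q[...,1]-48)<40)&(abs(q[...,0]+20)<80);P=q[m];print("top",len(P),np.median(z[m]),cv2.minAreaRect(P.astype(np.float32)))
m=(z>.055)&(z<.075)&(abs(q[...,1]+50)<15)&(abs(q[...,0]-55)<15);P=q[m];print("post",len(P),P.min(0),P.max(0))
E
```

```text
face 858 [-81.27293902 -80.71591942  33.82082461] [-1.31494570e-02  2.53811717e+01]
top 1005 0.0567050359432813 ((-20.46563720703125, 47.464805603027344), (47.22441482543945, 120.59788513183594), 89.78619384765625)
post 99 [ 44.36375972 -60.86193515] [ 60.06848117 -45.2408891 ]
```

Block let go, flat on the board and about 0.7° off the jaws, with its top at z 57 mm. Next I shut the fingers and bring them down behind the thumb post.

{"api": "jog_arm", "payload": {"rows": [0.0127,-0.0151,0,0,0,0,1,0.0127,-0.0151,0,0,0,0,1,0.0127,-0.0151,0,0,0,0,1,0.0127,-0.0151,0,0,0,0,1,0.0127,-0.0151,0,0,0,0,1,0.0127,-0.0151,0,0,0,0,1,0.0127,-0.0151,0,0,0,0,1,0.0127,-0.0151,0,0,0,0,1]}}

```text
time_s: 7.73
ee_pos: [0.5947, -0.1442, 0.1323]
eef_rot: [-0.354, 1.568, 2.84]
force: [0.3, -0.2, -0.3]
grip_width: 0.0253
```

{"api": "jog_arm", "payload": {"rows": [0,0,0,0,0,0,1,0,0,0,0,0,0,1,0,0,0,0,0,0,1,0,0,0,0,0,0,1,0,0,0,0,0,0,1,0,0,0,0,0,0,1]}}

```text
time_s: 8.23
ee_pos: [0.5946, -0.1431, 0.1341]
eef_rot: [-2.626, 1.571, 0.569]
force: [-0.6, 0.1, 0.8]
grip_width: 0.0007
```

```bash
python3 -c "
from h import *
rep();print(tocal(ctrl.get_obs()['ee_pos']))"
```

```text
8.23 [ 0.5946 -0.1431  0.1341] ty -86.92 down [ 1.e-04  0.e+00 -1.e+00] [-0.3   0.5   1.42  0.    1.23  1.22] [-0.62  0.09  0.81] 0.0007
[ 54.85240431 -77.51498531]
```

Down by 87 mm, to z 47 mm.

{"api": "jog_arm", "payload": {"rows": [0,0,-0.025,0,0,0,1,0,0,-0.03,0,0,0,1,0,0,-0.02,0,0,0,1,0,0,-0.01,0,0,0,1,0,0,-0.002,0,0,0,1,0,0,0,0,0,0,1,0,0,0,0,0,0,1]}}

```text
time_s: 8.82
ee_pos: [0.5955, -0.1437, 0.0484]
eef_rot: [2.783, 1.569, -0.305]
force: [-0.4, 0.5, -0.1]
grip_width: 0.0002
```

```bash
python3 -c "
from h import *
rep();print(tocal(ctrl.get_obs()['ee_pos']))
for n in ('top','side'):
  p,d=ctrl.camera(n)
  if n=='top': a=cv2.resize(p[140:280,330:510],None,fx=4,fy=4)
  else: a=cv2.resize(p[180:360,280:490],None,fx=3.3,fy=3.3)
  cv2.imwrite(f'pics/{n}5c.png',a[:,:,::-1])
rep()
"
```

```text
8.82 [ 0.5955 -0.1437  0.0484] ty -86.94 down [ 1.9e-03 -6.0e-04 -1.0e+00] [-0.3   0.6   1.48 -0.    1.06  1.22] [-0.35  0.52 -0.05] 0.0002
[ 55.69721217 -78.21355282]
8.92 [ 0.5955 -0.1437  0.0485] ty -86.95 down [ 2.2e-03 -7.0e-04 -1.0e+00] [-0.3   0.6   1.48  0.    1.06  1.22] [ 0.38 -0.59 -0.11] 0.0005
```

View pics/side5c.png

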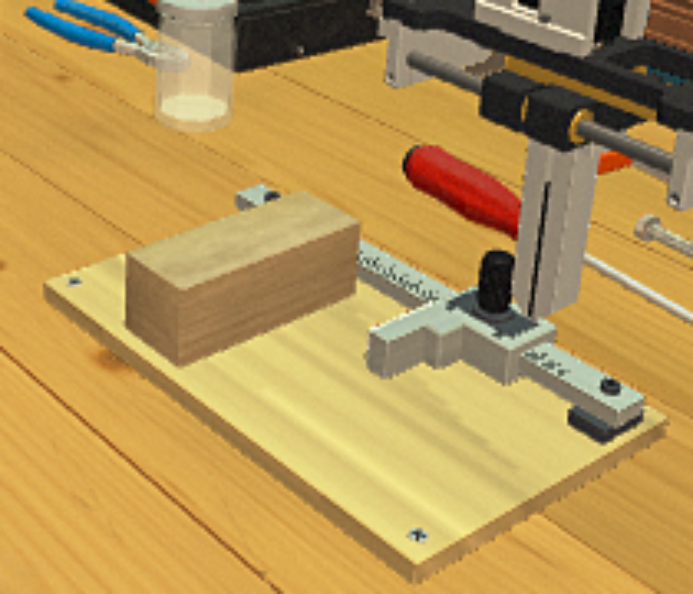

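View pics/top5c.png

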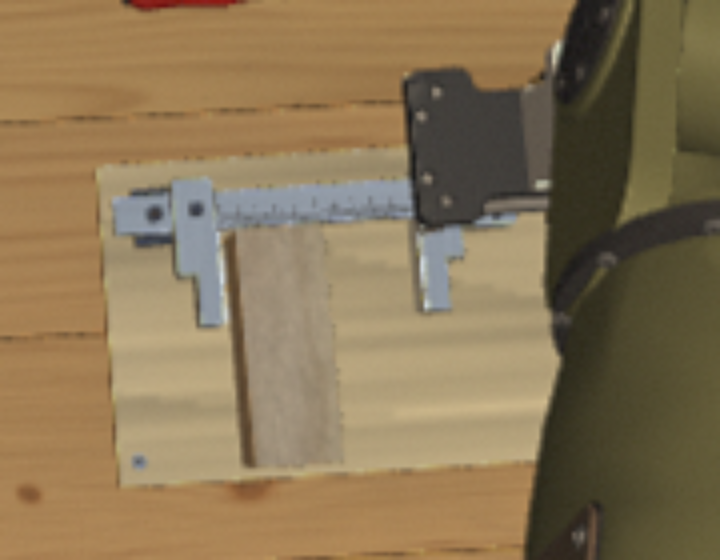

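{"api": "jog_arm", "payload": {"rows": [-0.00011,0.002,0,0,0,0,1,-0.00011,0.002,0,0,0,0,1,-0.00011,0.002,0,0,0,0,1,-0.00011,0.002,0,0,0,0,1,-0.00011,0.002,0,0,0,0,1,-0.00011,0.002,0,0,0,0,1,-0.00011,0.002,0,0,0,0,1,-0.00011,0.002,0,0,0,0,1]}}

```text
time_s: 9.58
ee_pos: [0.594, -0.1274, 0.047]
eef_rot: [2.697, 1.57, -0.391]
force: [1.0, -2.5, 2.2]
grip_width: 0.0003
```

```bash
cat >> h.py <<'E'
def favg(n=6):
    F=[];X=[]
    for i in range(n):
        o=ctrl.get_obs();F.append(np.r_[o['force'],o['moment']]);X.append(o['ee_pos']);
        if i<n-1: ctrl.camera('side')
    F=np.array(F);F[:,:2]=F[:,:2]@A_.T; X=np.array(X).mean(0)
    print(round(ctrl.get_obs()['time_s'],2),"Fcal",F.mean(0).round(2),"sd",F.std(0)[:3].round(2),"tcp",tocal(X).round(2),X[2].round(4),"Fy",F[:,1].round(2))
E
python3 -c "
from h import *
favg()"
```

```text
9.83 Fcal [-0.05 -0.55  0.56 -0.14  0.1   0.  ] sd [0.66 1.23 0.97] tcp [ 54.97 -61.72] 0.0469 Fy [-2.57 -1.45  0.79  0.41 -1.04  0.56]
```

{"api": "jog_arm", "payload": {"rows": [-0.00011,0.002,0,0,0,0,1,-0.00011,0.002,0,0,0,0,1,-0.00011,0.002,0,0,0,0,1,-0.00011,0.002,0,0,0,0,1,-0.00011,0.002,0,0,0,0,1,-0.00011,0.002,0,0,0,0,1,-0.00011,0.002,0,0,0,0,1,-0.00011,0.002,0,0,0,0,1]}}

```text
time_s: 10.5
ee_pos: [0.593, -0.1113, 0.0469]
eef_rot: [-0.19, 1.571, 3.005]
force: [-0.0, -1.7, -3.1]
grip_width: 0.0007
```

```bash
cat >> h.py <<'E'
def fm(n=6):
    L=[]
    for i in range(n):
        o=ctrl.get_obs();f=A_@o['force'][:2];m=A_@o['moment'][:2]
        L.append([o['time_s'],*f,o['force'][2],*m,o['moment'][2],o['tau'][0],o['joint_vel'][0]*1e3,*tocal(o['ee_pos'])])
        if i<n-1: ctrl.camera('side')
    L=np.array(L);print("t fx fy fz mx my mz tau0 qd0 x y");print(L.round(2));print("mean",L[1:].mean(0).round(3))
E
python3 -c "
from h import *
fm()"
```

```text
t fx fy fz mx my mz tau0 qd0 x y
[[ 1.050e+01 -1.300e-01 -1.710e+00 -3.100e+00 -4.200e-01  2.700e-01
  -0.000e+00  9.700e-01  3.569e+01  5.492e+01 -4.574e+01]
 [ 1.055e+01 -6.700e-01 -1.280e+00 -1.140e+00 -2.400e-01  3.000e-01
   0.000e+00 -2.400e-01 -4.580e+00  5.495e+01 -4.542e+01]
 [ 1.060e+01 -6.400e-01 -7.400e-01 -2.300e-01 -6.000e-02  2.200e-01
  -1.000e-02  5.400e-01 -2.550e+00  5.499e+01 -4.558e+01]
 [ 1.065e+01  5.000e-02  4.500e-01  1.330e+00  3.000e-02  1.400e-01
   1.000e-02  1.300e-01 -3.160e+00  5.509e+01 -4.566e+01]
 [ 1.070e+01 -3.000e-02  5.600e-01 -6.000e-01 -7.000e-02  1.400e-01
  -5.000e-02  8.000e-02 -1.480e+00  5.515e+01 -4.578e+01]
 [ 1.075e+01 -6.200e-01 -6.500e-01 -1.900e-01 -4.000e-02  1.700e-01
  -1.000e-02  7.000e-02 -1.360e+00  5.513e+01 -4.584e+01]]
mean [ 1.0650e+01 -3.8400e-01 -3.3000e-01 -1.6600e-01 -7.4000e-02  1.9300e-01
 -1.1000e-02  1.1600e-01 -2.6240e+00  5.5062e+01 -4.5657e+01]
```

{"api": "jog_arm", "payload": {"rows": [-0.00013,0.0025,0,0,0,0,1,-0.00013,0.0025,0,0,0,0,1,-0.00013,0.0025,0,0,0,0,1,-0.00013,0.0025,0,0,0,0,1,-0.00013,0.0025,0,0,0,0,1,-0.00013,0.0025,0,0,0,0,1,-0.00013,0.0025,0,0,0,0,1,-0.00013,0.0025,0,0,0,0,1]}}

```text
time_s: 11.42
ee_pos: [0.5921, -0.0913, 0.0471]
eef_rot: [2.889, 1.571, -0.2]
force: [-0.7, -2.5, 2.4]
grip_width: 0.0005
```

```bash
python3 -c "
from h import *
fm(3)
for n in ('top','side'):
  p,d=ctrl.camera(n);np.savez(f'pics/{n}6.npz',p=p,d=d)
  if n=='top': a=cv2.resize(p[160:280,340:460],None,fx=5,fy=5)
  else: a=cv2.resize(p[220:330,290:440],None,fx=5,fy=5)
  cv2.imwrite(f'pics/{n}6c.png',a[:,:,::-1])
"
```

```text
t fx fy fz mx my mz tau0 qd0 x y
[[ 1.142e+01 -8.200e-01 -2.430e+00  2.430e+00 -3.900e-01  5.000e-02
   6.000e-02  8.100e-01  5.007e+01  5.511e+01 -2.569e+01]
 [ 1.147e+01  7.300e-01 -9.500e-01  9.100e-01 -2.600e-01  1.200e-01
   4.000e-02 -6.600e-01 -5.120e+00  5.509e+01 -2.527e+01]
 [ 1.152e+01  3.000e-02 -4.300e-01 -2.300e-01 -1.000e-01  1.200e-01
  -8.000e-02  4.100e-01 -5.310e+00  5.502e+01 -2.543e+01]]
mean [ 1.1492e+01  3.7800e-01 -6.9400e-01  3.3800e-01 -1.7700e-01  1.2000e-01
 -2.2000e-02 -1.2700e-01 -5.2120e+00  5.5056e+01 -2.5353e+01]
```

View pics/side6c.png

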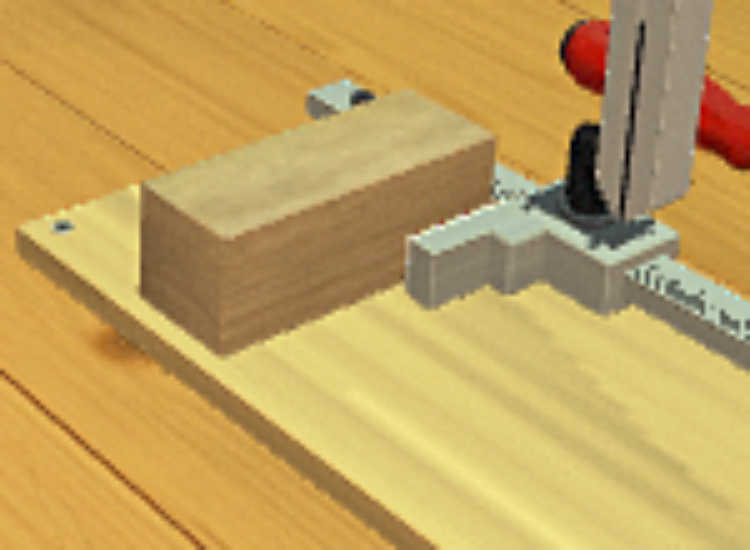

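View pics/top6c.png

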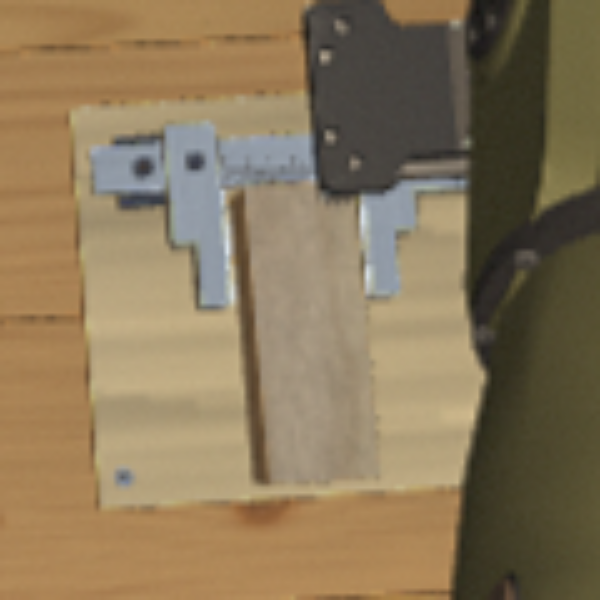

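The moving jaw is about 6 mm from the block and the fixed jaw about 4 mm on the other side. From here I go slower.

{"api": "jog_arm", "payload": {"rows": [-4e-05,0.0007,0,0,0,0,1,-4e-05,0.0007,0,0,0,0,1,-4e-05,0.0007,0,0,0,0,1,-4e-05,0.0007,0,0,0,0,1,-4e-05,0.0007,0,0,0,0,1,-4e-05,0.0007,0,0,0,0,1,-4e-05,0.0007,0,0,0,0,1,-4e-05,0.0007,0,0,0,0,1]}}

```text
time_s: 12.28
ee_pos: [0.5916, -0.0859, 0.0468]
eef_rot: [-0.059, 1.57, 3.136]
force: [-0.3, -1.1, -1.1]
grip_width: 0.0004
```

```bash
python3 -c "
from h import *
fm(1)"
```

```text
t fx fy fz mx my mz tau0 qd0 x y
[[ 1.228e+01 -3.600e-01 -1.120e+00 -1.110e+00 -3.900e-01  2.000e-01
   5.000e-02  1.110e+00  1.510e+01  5.489e+01 -2.027e+01]]
mean [nan nan nan nan nan nan nan nan nan nan nan]h.py:32: RuntimeWarning: Mean of empty slice.
  L=np.array(L);print("t fx fy fz mx my mz tau0 qd0 x y");print(L.round(2));print("mean",L[1:].mean(0).round(3))
  ret = um.true_divide(
```

{"api": "jog_arm", "payload": {"rows": [-2e-05,0.0004,0,0,0,0,1,-2e-05,0.0004,0,0,0,0,1,-2e-05,0.0004,0,0,0,0,1,-2e-05,0.0004,0,0,0,0,1]}}

```text
time_s: 12.62
ee_pos: [0.5916, -0.0844, 0.0469]
eef_rot: [0.13, 1.571, -2.959]
force: [-1.2, -2.5, -2.0]
grip_width: 0.0005
```

```bash
python3 -c "
from h import *
fm(5)"
```

```text
t fx fy fz mx my mz tau0 qd0 x y
[[ 1.262e+01 -1.290e+00 -2.430e+00 -2.020e+00 -5.400e-01  2.300e-01
   2.000e-02  1.500e+00  1.045e+01  5.495e+01 -1.876e+01]
 [ 1.267e+01 -9.700e-01 -3.090e+00 -1.360e+00 -4.700e-01  2.600e-01
   5.000e-02  1.240e+00 -2.700e-01  5.494e+01 -1.866e+01]
 [ 1.272e+01  9.000e-02 -2.100e+00 -1.040e+00 -3.800e-01  3.000e-01
   1.000e-02  1.410e+00 -1.320e+00  5.496e+01 -1.868e+01]
 [ 1.277e+01 -8.800e-01 -7.800e-01 -1.840e+00 -3.800e-01  2.200e-01
   5.000e-02  1.300e+00 -6.400e-01  5.499e+01 -1.871e+01]
 [ 1.282e+01  3.500e-01 -2.200e+00 -1.960e+00 -3.700e-01  2.200e-01
  -6.000e-02  1.250e+00  4.900e-01  5.499e+01 -1.873e+01]]
mean [ 1.2742e+01 -3.5400e-01 -2.0430e+00 -1.5480e+00 -4.0000e-01  2.5100e-01
  1.3000e-02  1.3010e+00 -4.3500e-01  5.4970e+01 -1.8693e+01]
```

{"api": "jog_arm", "payload": {"rows": [-2e-05,0.0003,0,0,0,0,1,-2e-05,0.0003,0,0,0,0,1,-2e-05,0.0003,0,0,0,0,1,-2e-05,0.0003,0,0,0,0,1,-2e-05,0.0003,0,0,0,0,1,-2e-05,0.0003,0,0,0,0,1]}}

```text
time_s: 13.32
ee_pos: [0.5915, -0.0825, 0.047]
eef_rot: [2.748, 1.571, -0.34]
force: [0.2, -3.2, -1.8]
grip_width: 0.0003
```

```bash
python3 -W ignore -c "
from h import *
fm(3)
p,d=ctrl.camera('top')
a=cv2.resize(p[165:235,360:430],None,fx=8,fy=8,interpolation=cv2.INTER_CUBIC)
cv2.imwrite('pics/top7c.png',a[:,:,::-1])
"
```

```text
t fx fy fz mx my mz tau0 qd0 x y
[[ 1.332e+01  6.000e-02 -3.220e+00 -1.770e+00 -5.600e-01  1.300e-01
   1.000e-02  1.540e+00  6.560e+00  5.500e+01 -1.692e+01]
 [ 1.337e+01 -2.600e-01 -2.860e+00 -1.900e+00 -5.400e-01  2.200e-01
   2.000e-02  1.350e+00 -3.000e-01  5.501e+01 -1.686e+01]
 [ 1.342e+01 -3.800e-01 -2.330e+00 -2.320e+00 -4.600e-01  1.800e-01
   1.000e-02  1.470e+00 -1.300e+00  5.498e+01 -1.687e+01]]
mean [ 1.3392e+01 -3.1800e-01 -2.5950e+00 -2.1060e+00 -4.9800e-01  2.0000e-01
  1.6000e-02  1.4120e+00 -8.0200e-01  5.4991e+01 -1.6864e+01]
```

View pics/top7c.png

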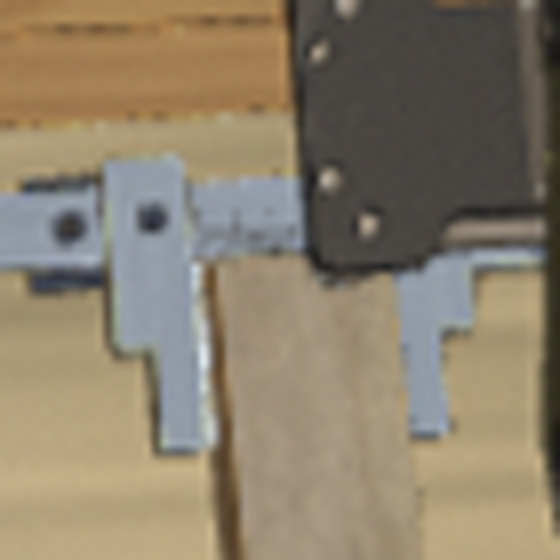

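The jaw is now pushing the block (mx -0.56, about 2.8 N), and roughly 1.5–2 mm is left at the fixed jaw.

{"api": "jog_arm", "payload": {"rows": [-1e-05,0.0002,0,0,0,0,1,-1e-05,0.0002,0,0,0,0,1,-1e-05,0.0002,0,0,0,0,1,-1e-05,0.0002,0,0,0,0,1]}}

```text
time_s: 13.8
ee_pos: [0.5915, -0.0818, 0.047]
eef_rot: [2.55, 1.571, -0.538]
force: [0.5, -3.5, -2.4]
grip_width: 0.0003
```

```bash
python3 -W ignore -c "
from h import *
fm(1)" | sed -n 2,3p
```

```text
[[ 1.380e+01  3.000e-01 -3.500e+00 -2.360e+00 -6.400e-01  1.600e-01
  -2.000e-02  2.000e+00  2.910e+00  5.505e+01 -1.620e+01]]
```

{"api": "jog_arm", "payload": {"rows": [-1e-05,0.00015,0,0,0,0,1,-1e-05,0.00015,0,0,0,0,1]}}

```text
time_s: 13.97
ee_pos: [0.5915, -0.0815, 0.047]
eef_rot: [2.323, 1.571, -0.766]
force: [1.0, -3.9, -1.2]
grip_width: 0.0001
```

```bash
python3 -W ignore -c "
from h import *
fm(1)" | sed -n 2,3p
```

```text
[[ 1.397e+01  8.000e-01 -3.930e+00 -1.240e+00 -9.200e-01  9.000e-02
   1.000e-02  2.630e+00  1.280e+00  5.505e+01 -1.592e+01]]
```

{"api": "jog_arm", "payload": {"rows": [0,0,0,0,0,0,1]}}

```text
time_s: 14.05
ee_pos: [0.5915, -0.0816, 0.047]
eef_rot: [2.138, 1.571, -0.95]
force: [1.3, -3.8, -2.0]
grip_width: 0.0004
```

```bash
python3 -W ignore -c "
from h import *
fm(3)"
```

```text
t fx fy fz mx my mz tau0 qd0 x y
[[ 1.405e+01  1.140e+00 -3.910e+00 -1.990e+00 -8.200e-01  1.100e-01
   4.000e-02  2.610e+00 -1.390e+00  5.502e+01 -1.598e+01]
 [ 1.410e+01 -7.000e-02 -4.440e+00 -2.240e+00 -8.900e-01  6.000e-02
   3.000e-02  2.640e+00 -3.300e-01  5.503e+01 -1.595e+01]
 [ 1.415e+01  2.000e-02 -4.210e+00 -1.190e+00 -9.100e-01  9.000e-02
  -1.000e-02  2.680e+00  1.400e+00  5.503e+01 -1.596e+01]]
mean [ 1.4125e+01 -2.1000e-02 -4.3240e+00 -1.7170e+00 -8.9900e-01  7.3000e-02
  1.1000e-02  2.6570e+00  5.3700e-01  5.5031e+01 -1.5957e+01]
```

Seating: about 4.4 N at the post, so about 2.3 N on the wood. Small increments from here.

{"api": "jog_arm", "payload": {"rows": [0,0.0001,0,0,0,0,1,-1e-05,0.0001,0,0,0,0,1,0,0,0,0,0,0,1]}}

```text
time_s: 14.4
ee_pos: [0.5915, -0.0815, 0.047]
eef_rot: [1.991, 1.57, -1.097]
force: [2.1, -5.0, -2.1]
grip_width: 0.0003
```

```bash
python3 -W ignore -c "
from h import *
fm(4)"
```

```text
t fx fy fz mx my mz tau0 qd0 x y
[[ 1.440e+01  1.820e+00 -5.120e+00 -2.080e+00 -1.070e+00  4.000e-02
  -4.000e-02  3.400e+00 -1.100e+00  5.503e+01 -1.589e+01]
 [ 1.445e+01  8.000e-02 -5.470e+00 -2.370e+00 -1.130e+00  1.100e-01
  -4.000e-02  3.370e+00  1.400e-01  5.505e+01 -1.589e+01]
 [ 1.450e+01 -8.000e-02 -5.390e+00 -2.170e+00 -1.040e+00  7.000e-02
   1.000e-02  3.360e+00  3.000e-01  5.504e+01 -1.589e+01]
 [ 1.455e+01 -1.000e-01 -5.700e+00 -2.190e+00 -1.100e+00  4.000e-02
   4.000e-02  3.350e+00 -6.100e-01  5.506e+01 -1.591e+01]]
mean [ 1.4500e+01 -3.1000e-02 -5.5180e+00 -2.2420e+00 -1.0910e+00  7.4000e-02
  5.0000e-03  3.3600e+00 -5.7000e-02  5.5049e+01 -1.5896e+01]
```

{"api": "jog_arm", "payload": {"rows": [0,6e-05,0,0,0,0,1,-1e-05,6e-05,0,0,0,0,1,0,0,0,0,0,0,1,0,0,0,0,0,0,1]}}

```text
time_s: 14.88
ee_pos: [0.5915, -0.0815, 0.047]
eef_rot: [2.088, 1.57, -1.001]
force: [1.4, -5.9, -1.4]
grip_width: 0.0004
```

```bash
python3 -W ignore -c "
from h import *
fm(6)"
```

```text
t fx fy fz mx my mz tau0 qd0 x y
[[ 1.488e+01  1.080e+00 -5.950e+00 -1.390e+00 -1.230e+00  7.000e-02
  -1.000e-02  3.720e+00  8.400e-01  5.505e+01 -1.585e+01]
 [ 1.493e+01  5.200e-01 -6.420e+00 -2.040e+00 -1.260e+00  3.000e-02
  -2.000e-02  3.710e+00 -4.200e-01  5.502e+01 -1.587e+01]
 [ 1.498e+01 -8.000e-02 -5.680e+00 -2.320e+00 -1.180e+00  3.000e-02
  -7.000e-02  3.710e+00  5.300e-01  5.504e+01 -1.586e+01]
 [ 1.503e+01 -1.800e-01 -6.620e+00 -1.750e+00 -1.180e+00  7.000e-02
  -4.000e-02  3.710e+00  3.500e-01  5.506e+01 -1.585e+01]
 [ 1.508e+01  4.400e-01 -7.200e+00 -1.970e+00 -1.190e+00  6.000e-02
  -1.000e-02  3.710e+00  4.900e-01  5.505e+01 -1.585e+01]
 [ 1.513e+01  4.000e-01 -6.700e+00 -1.930e+00 -1.210e+00  1.300e-01
   1.000e-02  3.710e+00  6.000e-01  5.504e+01 -1.586e+01]]
mean [ 1.5033e+01  2.1800e-01 -6.5240e+00 -2.0010e+00 -1.2050e+00  6.3000e-02
 -2.6000e-02  3.7080e+00  3.1000e-01  5.5045e+01 -1.5858e+01]
```

About 6.2–6.5 N at the post, which puts about 4.2 N on the wood, and it holds steady. I'll look at the fit before backing off.

```bash
python3 -W ignore -c "
from h import *
p,d=ctrl.camera('top')
a=cv2.resize(p[165:265,350:450],None,fx=6,fy=6,interpolation=cv2.INTER_CUBIC)
cv2.imwrite('pics/top8c.png',a[:,:,::-1])
p,d=ctrl.camera('side')
a=cv2.resize(p[210:320,290:440],None,fx=5,fy=5,interpolation=cv2.INTER_CUBIC)
cv2.imwrite('pics/side8c.png',a[:,:,::-1])
"
```

```text
(no output)
```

View pics/top8c.png

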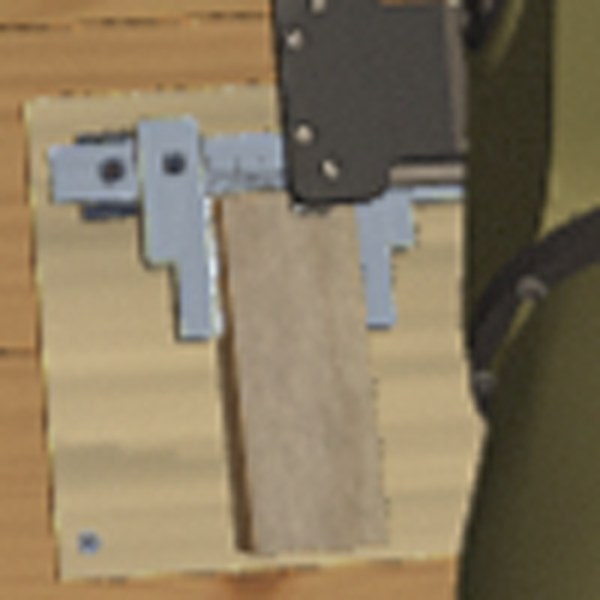

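View pics/side8c.png

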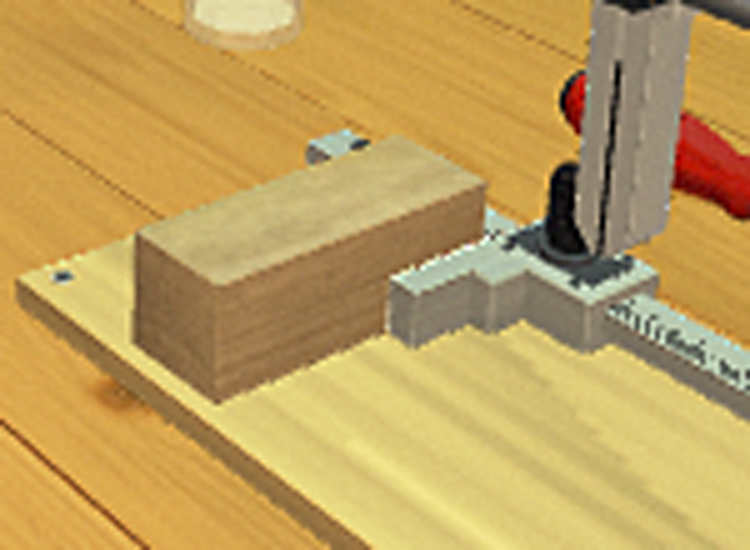

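```bash
cat > chk.py <<'E'
from h import *
def chk(n=3):
    S=[cloud("side",ctrl.camera("side")[1]) for _ in range(n)];s=np.concatenate(S);q=tocal(s);z=s[...,2]
    for nm,x0,x1 in(("face",-80,-8),):
        m=(z>.02)&(z<.052)&(q[...,1]<36)&(q[...,1]>24)&(q[...,0]>x0)&(q[...,0]<x1);P=q[m];f=np.polyfit(P[:,0],P[:,1],1);print(nm,len(P),"deg",np.degrees(np.arctan(f[0])).round(2),"y at -40",np.polyval(f,-40).round(2))
    m=(z>.042)&(z<.052)&(q[...,1]<36)&(q[...,1]>24)&(q[...,0]>-80)&(q[...,0]<38);P=q[m];f=np.polyfit(P[:,0],P[:,1],1);print("upper face",len(P),np.degrees(np.arctan(f[0])).round(2),np.polyval(f,-20).round(2))
    T=np.concatenate([cloud("top",ctrl.camera("top")[1]) for _ in range(n)]);q=tocal(T);z=T[...,2]
    m=(abs(z-.057)<.005)&(abs(q[...,0]+20)<70)&(abs(q[...,1]-52)<30)&(q[...,0]<30);P=q[m]
    e=[];xs=np.arange(-75,30,5)
    for x in xs:
        k=abs(P[:,0]-x)<2.5; e.append([P[k,1].min(),P[k,1].max()])
    e=np.array(e);print("top edges deg",np.degrees(np.polyfit(xs,e,1)[0]).round(2),"mean",e.mean(0).round(1),"x",P[:,0].min().round(1))
chk()
E
python3 -W ignore chk.py
```

```text
face 1714 deg 0.03 y at -40 28.51
upper face 847 0.6 28.84
top edges deg [0.69 0.99] mean [29.9 74.2] x -79.1
```

The block is seated: faces at about 29.5 and 74.5 mm, square within about 0.7° on this calibration. I back off along -y, then go up.

{"api": "jog_arm", "payload": {"rows": [0,-0.0002,0,0,0,0,1,2e-05,-0.0004,0,0,0,0,1,5e-05,-0.001,0,0,0,0,1,0.0001,-0.002,0,0,0,0,1,0.0002,-0.004,0,0,0,0,1,0.0003,-0.006,0,0,0,0,1,0,0,0.002,0,0,0,1,0,0,0.01,0,0,0,1]}}

```text
time_s: 16.2
ee_pos: [0.5913, -0.095, 0.0579]
eef_rot: [-0.319, 1.568, 2.875]
force: [-0.0, 0.3, 0.5]
grip_width: 0.0009
```

{"api": "jog_arm", "payload": {"rows": [0,0,0.03,0,0,0,1,0,0,0.04,0,0,0,1,0,-0.02,0.03,0,0,0,1,0,-0.03,0.01,0,0,0,1,0,-0.03,0,0,0,0,1,0,-0.02,0,0,0,0,1,0,0,0,0,0,0,1,0,0,0,0,0,0,1]}}

```text
time_s: 16.87
ee_pos: [0.592, -0.1952, 0.1695]
eef_rot: [-2.877, 1.57, 0.316]
force: [0.1, 0.0, -0.8]
grip_width: 0.0004
```

```bash
python3 -W ignore chk.py; python3 -W ignore -c "
from h import *
rep()
p,d=ctrl.camera('top');t=cloud('top',d);z=t[...,2];v,u=np.mgrid[0:400,0:640]
for nm,c in(('jar',(282,156)),('can',(180,198))):
    m=(abs(u-c[0])<35)&(abs(v-c[1])<30)&(z>.03); P=t[m]; print(nm,np.nanmin(P,0),np.nanmax(P,0))
a=cv2.resize(p[165:265,350:450],None,fx=6,fy=6,interpolation=cv2.INTER_CUBIC)
cv2.imwrite('pics/top9c.png',a[:,:,::-1])
p,d=ctrl.camera('side')
a=cv2.resize(p[210:320,290:440],None,fx=5,fy=5,interpolation=cv2.INTER_CUBIC)
cv2.imwrite('pics/side9c.png',a[:,:,::-1])
"
```

```text
face 1720 deg 0.19 y at -40 28.57
upper face 838 0.64 28.89
top edges deg [0.55 1.02] mean [29.9 74.2] x -79.2
17.17 [ 0.5923 -0.1938  0.1691] ty -86.89 down [ 1.e-04  0.e+00 -1.e+00] [-0.38  0.49  1.34  0.    1.31  1.14] [ 0.43 -0.18  0.33] 0.0006
jar [0.62808698 0.19001833 0.03056819] [0.68379885 0.24574802 0.09432693]
can [0.53602816 0.37980809 0.03021105] [0.60041109 0.44427289 0.19083848]
```

View pics/top9c.png

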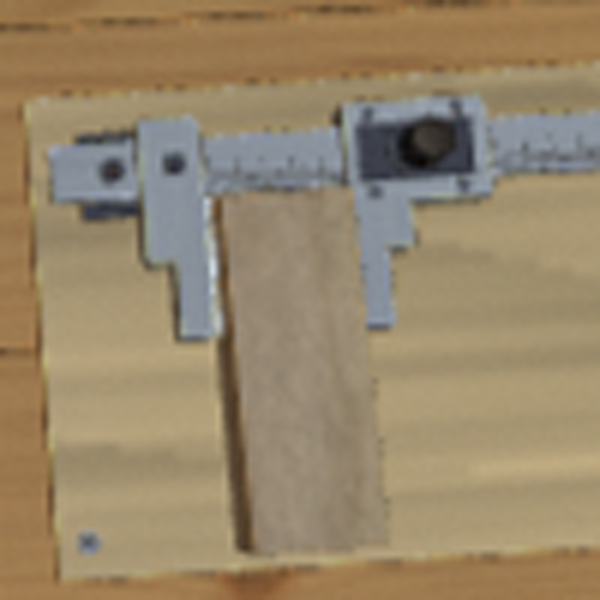

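View pics/side9c.png

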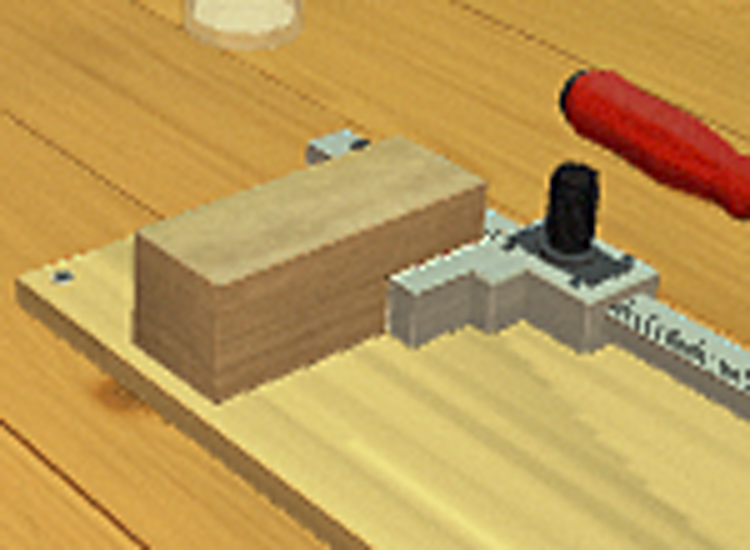

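```bash
python3 -c "
from station import ctrl
print(ctrl.hand_in())"
```

```text
the job is handed in; nothing more can be done
None
```

The pine block is in the caliper with the moving jaw closed on it, and the job is handed in at about 17 s of the 64 s allowed. The arm is backed off, clear of everything.

- **Placing:** I laid the block flat between the jaws with its long side along them, its end about 5 mm from the beam. I let it go with the opening at about 100 mm.
- **Closing:** I pushed the thumb post along the beam with shut fingers, slowly once the jaw neared the block.
- **Force:** The steady push at the post was about 6.2 to 6.5 N. Less the jaw's 2 N of friction, that puts about 4.2 to 4.5 N on the wood. I estimate 3.4 to 3.6 N at the fixed jaw, because the block's drag on the board takes some of the push. These figures come from noisy wrist-force, moment and joint-torque readings, and I did not measure either contact directly.
- **Last checks after backing off:**
  - **Position:** the block did not shift, and I saw no gap at either jaw.
  - **Width:** the gripper closed to about 45.3 mm on the block. The camera edges give about 44.3 mm (top view), so read the scale for the true figure.
  - **Angle to the jaws:** the cameras disagree, from 0.2° (side view) to 1.0° (top view). That is within the 2° limit.
  - **Jaw squareness:** the moving jaw looked square in the pictures, but I did not measure its angle.
  - **Bystanders:** the jar and the spray can have not moved, to within about 1 mm.

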